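# Unload the blue test coupon from its clamp fixture

### The arm

A 6-joint arm with a two-finger parallel gripper is mounted at the origin on the work surface. World frame = base frame: x ahead of the robot, y to its left, z up, the work surface at z = 0. Lengths are in m, angles in degrees, forces in N, time in s.
With the tool pointing down it reaches from about 0.35 to 0.875 m from the base axis. Payload 4.2 kg.
Tool frame: the origin (TCP) lies between the finger pads; the fingertips stand 14 mm ahead of it and the grasp point (between the pads) lies 5 mm behind it; x points along the fingers, y is the direction in which the jaws open and shut, and the axes are right-handed (so a half turn about x gives the same grasp; the last joint's range is limited). The gripper opens to 87 mm and grips with 3 to 60 N. Pads are 19 mm wide; open, the fingers measure 117 mm over their backs; the gripper's body (75 mm by 190 mm) begins 51 mm behind the grasp point.
Start: joints at [-58.407, 22.042, 0.453, 0, -68.411, -14.817], TCP at [0.18, -0.598, 0.237] pointing down, gripper open.
Joint ranges: [-179.83, 179.83], [-69.29, 118.12], [-61.27, 80.66], [-181.25, 117.63], [-171.15, -9.14], [-177.46, 177.46]. Speed limits (degrees/s): [159.86, 159.86, 180, 180, 180, 180].

### API

Orientations are given as a 3x3 rotation matrix whose columns are the frame's x, y, z axes.
In Python, from station import r, imaging, job gives the robot as it stands. The module is installed in compiled form; this text tells all that it offers.
- The arm moves only by the tool apply_moves, never from a script. Its arguments are lists of equal length, an entry for each row: "xyz": the shift along the tool's x, y, z in m, a list of three; "twist": the turn about the tool's x in degrees; "claw": the opening, from 0 (shut) to 1 (fully open). A call has 1 to 12 rows; each row shifts and turns the pose as measured when the row begins, along the tool's axes as they then stand; what a row does not reach is not made up. A row lasts 1/10 s, in which the tool goes at most 50 mm and 8.59 degrees, less where a joint would pass 70% of its speed; a pose out of reach is approached as far as the arm can. A call is refused whole if a number of a shift passes 0.05 or a number of a turn 8.59, either way. A call with a gripper value outside its range is refused whole. The fingers move at their own pace and stop on an object; the grip force is fixed at half the most. Time passes only in rows, so rows that do not move let the fingers close. It gives the time, the measured TCP pose, the force and the opening at its end, in the units of the state.
- r.sense(): the state, without advancing time (a new reading comes with each control period).
- imaging.capture(name): name is "scene" or "top" or "wrist"; returns a dict with "pixels" (384x512x3 uint8, red, green, blue), "mtx" (3x3 intrinsics, pixels), "distortion" ([k1, k2, p1, p2, k3] as OpenCV has them; the pictures are not rectified), "view" (4x4, takes a point from world to camera coordinates). Camera axes: x right, y down, z forward; pixel columns grow to the right and rows downward; lengths in m; the calibration is good to about 2 mm. A picture is of the moment at which its call begins. There is no depth.
- job.finish_job(): hands the job in, once; it reports no verdict.
Trained networks look in a picture, given as the dict that the camera call returned (one of the last four; its "shot" number tells which), for a name from the list of things; names that differ only in an ending like _2 or _b are one class to them, and where a whole thing is asked for, a point or a joint stands for the part that bears it (a point fixed in the world has none). Each returns a list of dicts, best first, with "p" (0 to 1); they miss things now and then, are a little off and sometimes report something else, mostly with a low value. They report only what shows in the picture. A call takes as long as a camera call. They do not tell look-alikes from the thing itself.
- imaging.regions_of(query, picture): "mask" (384x512 bool, what is visible of it) and "centre" ([column, row] in pixels, amid what is visible of it).
The state is a dict: "time_s": time; "joints": joint angles; "joint_velocities": joint speeds; "effort": joint torques, N m; "tcp_pos": TCP position; "ee_rot": TCP orientation; "wrist_force": force on the tool from outside, world axes, zero at the start; "moment": the same for the moment, N m; "gripper_width": opening from 0.0 (shut) to 1.0 (fully open).
Only numpy, scipy, OpenCV 4.12 (cv2) and the standard library are available. Lean on these libraries where they do the work, as an engineer would, in place of code of your own. Each camera call takes 0.05 s, during which the arm holds its last target.

### The job

Swing the red-handled clamp bar of the coupon fixture up until it stands about upright and leave it up. Slide the blue dog-bone coupon straight out of its channel until it is clear, then lower it onto the empty rest before letting go, so that it lies flat across both black ribs, between their yellow upright ends, with its middle over the middle of the rest. Leave the orange coupon on the other rest and the jars and other things on the bench where they are.

Things in the scene. Friction and masses are not known exactly. Their poses are not given: they have to be found in the camera images.
- jig: Coupon fixture, fixed. Origin on the bench below where the lowered bar crosses the channel; x across the channel towards the bar's hinge, y along the channel, z up. Aluminium bed x -32 to 32, y -22 to 90 mm, top 30 above the bench. The channel is open at its -y end: the coupon leaves towards -y. End stop at y 84. Hinge posts 50 high at x 60, y +-12.
- channel_mouth (a point): Mouth of the walled part of the channel: on the bed's top, 10 mm along y from the jig's origin, axes as the jig's. From here to y 84 stand steel walls, 40 apart, tops 43 above the bench, with dark lips (28 apart, undersides 39 above the bench) over the coupon's edges: the coupon can be lifted only once its back end has passed this point towards -y.
- clamp (a joint): Angle of the clamp bar, rad: 0 = down across the coupon, grows as its handle end is lifted, 1.57 = upright, stop at 1.75. Friction hinge along the jig's y through clamp_hinge: it stays where it is left and takes 1 to 2 N at the handle. When down, two brass prongs beside the coupon's waist keep it from sliding out.
- clamp_hinge (a point): On the clamp bar's hinge axis, 41.5 above the bench, at x 60, y 0 of the jig.
- clamp_grip (a point): Centre of the red handle block at the bar's end, 40 mm long (along the bar), 14 wide (along the jig's y), 20 high; 130 from the hinge along the bar and 6 above the bar's middle line; 47.5 above the bench when down, nothing beneath it. Can be pinched from above across its 14 width. Its frame turns with the bar.
- coupon_mid (a point): Centre (half-way up) of the blue dog-bone coupon, 140 mm long (its y), 36 wide (its x), 6 thick, about 70 g; wide ends each 50 long, waist 40 long and 16 wide. It starts on the bed in the channel, its y along the jig's y, its -y end sticking out 39 to 57 beyond the bed with nothing beneath, free to be pinched across its 36 width from above.
- rest: The empty rest, fixed. Origin on the bench below its middle, z up. Grey base 66 x 66 x 10 mm; two black ribs along x, 8 wide, at y -27 and 27, tops 30 above the bench; yellow uprights 10 higher at the rib ends, 48 apart along x. The coupon lies with its length along y (either end first), centre 33 above the origin; below its overhanging ends there is room for fingertips.
- rest_full: The other rest, the same in build and axes, occupied by a orange coupon; fixed.
- done_coupon_mid (a point): Centre of the orange coupon, same size as the blue one, lying on the other rest: leave it.
- jar_a: Blue-capped sample jar, 55 diameter, 70 high, origin under its base: bystander.
- jar_b: White-capped sample jar, 55 diameter, 70 high, origin under its base: bystander.
- jar_c: Blue-capped sample jar, 55 diameter, 70 high, origin under its base: bystander.
- jar_d: White-capped sample jar, 55 diameter, 70 high, origin under its base: bystander.
- tweezers: Steel tweezers 150 long lying on the bench, origin under it: bystander.
- marker: White and green marker 115 x 15 x 15 lying on the bench, origin under its middle: bystander.
Things that resemble listed ones, but are neither listed nor needed, are in the scene too. Of the things shaped like the part that bears coupon_mid, the blue one is meant.

How it is judged:
By the outcome, as a careful person would: the job done as asked, in the order asked, and still so for the second after the job is handed in, with the robot touching nothing.
It also fails if it takes over 58 s, if anything falls off the work surface, if the arm or the gripper's body presses on something with over 40 N, if the wrist force passes 120 N, or if a joint passes its speed limit or range.

## Working session

There is one attempt and no reset: what is moved stays moved. The work goes in short steps, Python scripts to look and compute and a tool call to move; the robot and the scene stay as the last step left them, time stands still between calls to the robot, and variables do not carry over. Pictures are saved under pics/ and viewed, and the job is handed in when it is done.

Besides the shell and the picture viewer there is one more tool, called as a command line: name --pt "numbers of a row" for each row, then --argument value for the rest. apply_moves: Moves the arm, as the interface text tells. Its arguments: {"type":"object","properties":{"xyz":{"type":"array","items":{"type":"array","items":{"type":"number"}}},"twist":{"type":"array","items":{"type":"number"}},"claw":{"type":"array","items":{"type":"number"}}},"required":["xyz","twist","claw"]}

```bash
mkdir -p pics; ls; python3 - <<'E'
from station import r, imaging, job
import cv2
s=r.sense(); print(s)
for n in ["scene","top","wrist"]:
    p=imaging.capture(n); cv2.imwrite(f"pics/{n}0.png",p["pixels"][:,:,::-1]); print(n,p["mtx"],p["distortion"],p["view"],p["shot"])
E
```

```text
pics
{'time_s': 0.0, 'joints': array([-5.84081420e+01,  2.20905056e+01,  3.79028910e-01, -2.92858781e-02,
       -6.84111564e+01, -1.48166982e+01]), 'joint_velocities': array([-0.09546986, -0.01421423, -0.00504327,  0.06667166,  0.06478003,
       -0.04472565]), 'effort': array([ 7.90532431e-04, -3.90669429e+01,  1.87410772e+01,  4.21984702e+00,
        1.09538631e-02, -2.04170774e-04]), 'tcp_pos': array([ 0.18023842, -0.5978418 ,  0.23545637]), 'ee_rot': array([[-7.16387998e-04, -2.88435389e-01,  9.57499093e-01],
       [ 2.07209582e-03,  9.57496855e-01,  2.88436265e-01],
       [-9.99997597e-01,  2.19066215e-03, -8.82734919e-05]]), 'wrist_force': array([0.57642328, 0.6039309 , 0.30474747]), 'moment': array([-0.00780324,  0.01626492, -0.01824026]), 'gripper_width': 0.9964131266852654}
scene [[360.95289232   0.         253.02037736]
 [  0.         360.95289232 188.24454675]
 [  0.           0.           1.        ]] [-0.05313301  0.          0.          0.          0.        ] [[-0.59853249  0.80108314 -0.00496578  0.32023539]
 [ 0.61872836  0.45833021 -0.63805066 -0.30787701]
 [-0.5
[... 200 characters left out ...]
    0.           1.        ]] [-0.09073557  0.          0.          0.          0.        ] [[-0.01891455 -0.99964033  0.01901197 -0.00355472]
 [-0.98890037  0.01590175 -0.14772678  0.55956348]
 [ 0.14737133 -0.02159513 -0.98884546  1.430105  ]
 [ 0.          0.          0.          1.        ]] 2
wrist [[283.97453548   0.         252.17558489]
 [  0.         283.97453548 191.99505007]
 [  0.           0.           1.        ]] [-0.04671957  0.          0.          0.          0.        ] [[-0.28819021  0.95757171  0.00167765  0.62292628]
 [ 0.92992432  0.27945065  0.23905667 -0.03020769]
 [ 0.22844509  0.07045388 -0.97100417  0.38961162]
 [ 0.          0.          0.          1.        ]] 3
```

View pics/scene0.png

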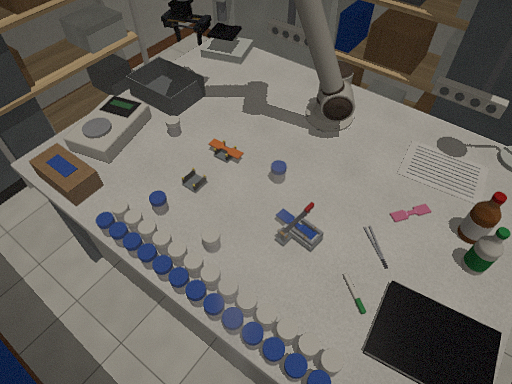

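View pics/top0.png

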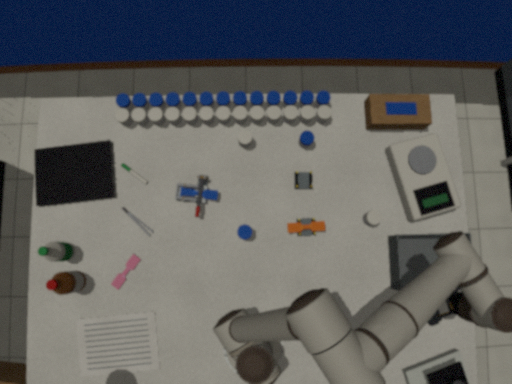

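View pics/wrist0.png

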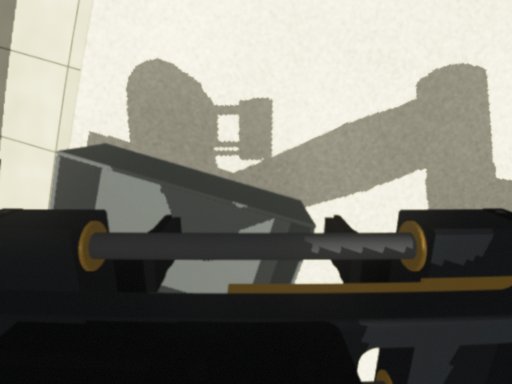

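```bash
cat > h.py <<'E'
from station import r, imaging, job
import cv2, numpy as np
def ray(p,px):
    u=cv2.undistortPoints(np.array([[px]],float),p["mtx"],np.array(p["distortion"]))[0,0]
    R=p["view"][:3,:3];t=p["view"][:3,3]
    return -R.T@t, R.T@np.array([u[0],u[1],1.])
def at_z(p,px,z):
    o,d=ray(p,px); return o+d*(z-o[2])/d[2]
def tri(obs):
    A=np.zeros((3,3));b=np.zeros(3)
    for p,px in obs:
        o,d=ray(p,px);d=d/np.linalg.norm(d);M=np.eye(3)-np.outer(d,d);A+=M;b+=M@o
    x=np.linalg.solve(A,b)
    res=[np.linalg.norm((np.eye(3)-np.outer(d/np.linalg.norm(d),d/np.linalg.norm(d)))@(x-o)) for o,d in (ray(p,q) for p,q in obs)]
    return x,res
def proj(p,X):
    X=np.atleast_2d(X).astype(float);R=cv2.Rodrigues(p["view"][:3,:3])[0]
    return cv2.projectPoints(X,R,p["view"][:3,3],p["mtx"],np.array(p["distortion"]))[0][:,0]
def crop(p,c0,r0,c1,r1,k,name):
    im=cv2.resize(p["pixels"][r0:r1,c0:c1,::-1],None,fx=k,fy=k,interpolation=cv2.INTER_CUBIC);cv2.imwrite("pics/"+name,im)
E
python3 - <<'E'
from h import *
t=imaging.capture("top");s=imaging.capture("scene")
for q in ["coupon_mid","clamp_grip","rest","jig","clamp","jar_a"]:
    for p,n in((t,"top"),(s,"scene")):
        print(q,n,[(np.round(d["centre"],1),round(d["p"],2),int(d["mask"].sum())) for d in imaging.regions_of(q,p)[:6]])
crop(t,165,160,335,245,4,"tc.png"); crop(s,170,130,340,255,4,"sc.png")
E
```

```text
coupon_mid top [(array([125.7, 272.7]), 0.62, 322), (array([207. , 191.9]), 0.57, 226), (array([306.5, 139.2]), 0.5, 210)]
coupon_mid scene [(array([297.3, 221.4]), 0.74, 271), (array([410.3, 213.2]), 0.73, 311)]
clamp_grip top [(array([197.9, 194.2]), 0.46, 159)]
clamp_grip scene [(array([295.4, 221.2]), 0.49, 177)]
rest top [(array([301.9, 179.9]), 0.85, 326)]
rest scene [(array([190.6, 182.6]), 0.85, 368), (array([298.2, 217.6]), 0.47, 211)]
jig top [(array([195.5, 196.2]), 0.84, 592)]
jig scene [(array([298.4, 233.9]), 0.91, 867)]
clamp top [(array([197.8, 195.7]), 0.6, 137)]
clamp scene [(array([296.2, 219.8]), 0.53, 226)]
jar_a top [(array([242.1, 137.1]), 0.73, 175), (array([374.2, 219.3]), 0.57, 212), (array([306.7, 138.7]), 0.51, 230), (array([242.9, 233.3]), 0.46, 178)]
jar_a scene [(array([212.2, 238.9]), 0.86, 426), (array([158.2, 204.2]), 0.63, 376), (array([276.1, 173.8]), 0.62, 272), (array([172.1, 127.6]), 0.61, 265)]
```

View pics/tc.png

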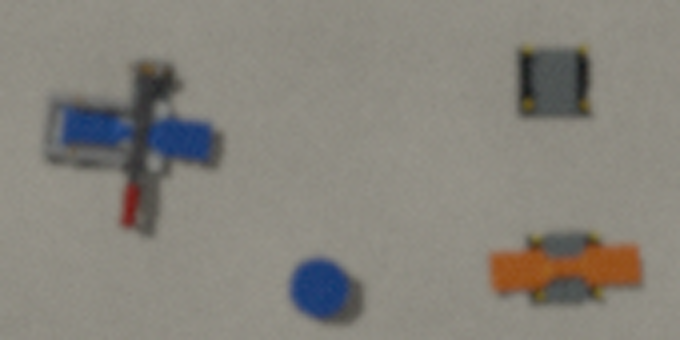

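View pics/sc.png

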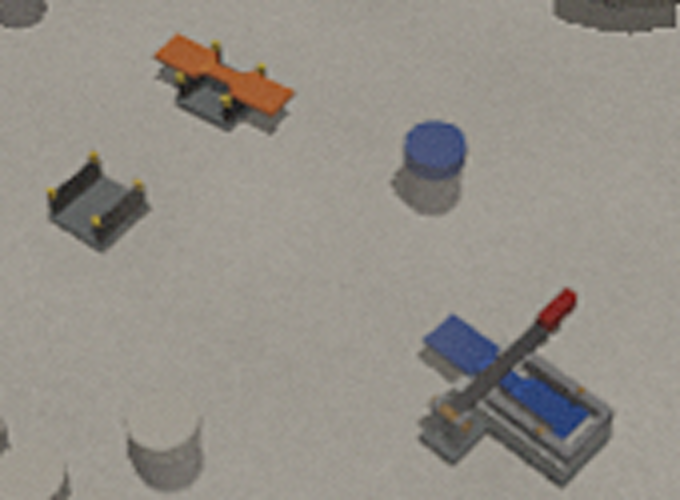

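```bash
cat > m.py <<'E'
from h import *
t=imaging.capture("top");s=imaging.capture("scene")
T=lambda x,y:(165+(x+.5)/4-.5,160+(y+.5)/4-.5)
S=lambda x,y:(170+(x+.5)/4-.5,130+(y+.5)/4-.5)
for n,a,b in [("handle end",(127,226),(571,294)),("handle mid",(130,206),(558,309)),
 ("coup -x-y",(210,158),(454,316)),("coup +x-y",(214,122),(423,338)),
 ("coup +x+y",(64,108),(567,438)),("coup -x +y",(63,143),(590,410)),
 ("rest +x+y",(525,50),(94,157)),("rest +x-y",(583,50),(51,192)),("rest -x+y",(526,104),(138,185)),("rest -x-y",(584,104),(97,220)),]:
    x,res=tri([(t,T(*a)),(s,S(*b))]); print(n,np.round(x*1000,1),np.round(np.array(res)*1000,1))
E
python3 m.py
```

```text
handle end [483.4 201.   55.3] [0.1 0.1]
handle mid [501.6 199.2  53.3] [0.6 0.6]
coup -x-y [546.4 128.4  35.9] [2.1 2.1]
coup +x-y [580.5 122.9  38.7] [0.6 0.6]
coup +x+y [594.9 263.5  42. ] [2. 2.]
coup -x +y [562.1 264.5  40.9] [2.1 2.1]
rest +x+y [ 633.2 -165.   111.5] [5.4 5.4]
rest +x-y [ 644.5 -225.5   38.5] [0.5 0.5]
rest -x+y [ 593.4 -169.4   39. ] [0.3 0.3]
rest -x-y [ 602.8 -232.4  -42.4] [5.9 5.9]
```

```bash
cat >> m.py <<'E'
print()
ps=[]
for n,a,b in [("rest +x+y",(525,50),(97,220)),("rest +x-y",(583,50),(51,192)),("rest -x+y",(526,104),(138,185)),("rest -x-y",(584,104),(94,157))]:
    x,res=tri([(t,T(*a)),(s,S(*b))]); print(n,np.round(x*1000,1),np.round(np.array(res)*1000,1));ps.append(x)
print(np.mean(ps,0))
st=r.sense();w=imaging.capture("wrist")
c=-w["view"][:3,:3].T@w["view"][:3,3]
print("cam in tool",st["ee_rot"].T@(c-st["tcp_pos"]), "axes", (w["view"][:3,:3]@st["ee_rot"]).round(3))
def go(target):
    st=r.sense(); print("delta tool", (st["ee_rot"].T@(np.array(target)-st["tcp_pos"])).round(4))
go([0.50,0.19,0.24])
E
python3 m.py
```

```text
handle end [483.4 201.   55.3] [0.1 0.1]
handle mid [501.6 199.2  53.3] [0.6 0.6]
coup -x-y [546.4 128.4  35.9] [2.1 2.1]
coup +x-y [580.5 122.9  38.7] [0.6 0.6]
coup +x+y [594.9 263.5  42. ] [2. 2.]
coup -x +y [562.1 264.5  40.9] [2.1 2.1]
rest +x+y [ 633.2 -165.   111.5] [5.4 5.4]
rest +x-y [ 644.5 -225.5   38.5] [0.5 0.5]
rest -x+y [ 593.4 -169.4   39. ] [0.3 0.3]
rest -x-y [ 602.8 -232.4  -42.4] [5.9 5.9]

rest +x+y [ 644.9 -170.3   39.8] [0.4 0.4]
rest +x-y [ 644.5 -225.5   38.5] [0.5 0.5]
rest -x+y [ 593.4 -169.4   39. ] [0.3 0.3]
rest -x-y [ 592.2 -223.6   39.3] [0.2 0.2]
[ 0.61873444 -0.19719629  0.03915541]
cam in tool [-0.14891823  0.00120966 -0.06411184] axes [[ 0.     1.     0.   ]
 [-0.239 -0.     0.971]
 [ 0.971 -0.     0.239]]
delta tool [-0.0035  0.6626  0.5335]
```

apply_moves --pt "-0.01 0.038 0.03" --pt "-0.01 0.038 0.03" --pt "0 0.038 0.031" --pt "0 0.038 0.031" --pt "0 0.038 0.031" --pt "0 0.038 0.031" --pt "0 0.038 0.031" --pt "0 0.038 0.031" --pt "0 0.038 0.031" --pt "0 0.038 0.031" --pt "0 0.038 0.031" --pt "0 0.038 0.031" --twist '[0, 0, 0, 0, 0, 0, 0, 0, 0, 0, 0, 0]' --claw '[1, 1, 1, 1, 1, 1, 1, 1, 1, 1, 1, 1]'

```text
time_s: 2.3
tcp_pos: [0.4079, -0.0475, 0.2581]
ee_rot: [[0.01, -0.279, 0.96], [-0.0, 0.96, 0.279], [-1.0, -0.003, 0.009]]
wrist_force: [1.2, -0.0, 1.3]
gripper_width: 1.002
```

```bash
cat > go.py <<'E'
from h import *
import sys
st=r.sense(); a=[float(v) for v in sys.argv[1:4]]
R=st["ee_rot"]; print("t",st["time_s"],"tcp",st["tcp_pos"].round(4),"delta",(R.T@(np.array(a)-st["tcp_pos"])).round(4),"yaw of tool y from world +y (ccw+)",np.degrees(np.arctan2(-R[0,1],R[1,1])).round(2),"F",st["wrist_force"].round(1),"w",round(st["gripper_width"],3),"tilt",R[:,0].round(3),"j",st["joints"].round(0))
E
python3 go.py 0.5 0.19 0.24
```

```text
t 2.3 tcp [ 0.4079 -0.0475  0.2581] delta [0.0189 0.2025 0.1545] yaw of tool y from world +y (ccw+) 16.18 F [ 1.2 -0.   1.3] w 1.002 tilt [ 0.01 -0.   -1.  ] j [ 16.  -1. -25.   0. -65. -90.]
```

apply_moves --pt "0 0.038 0.03" --pt "0 0.038 0.03" --pt "0 0.038 0.03" --pt "0 0.038 0.03" --pt "0 0.03 0.03" --pt "0 0 0.03" --pt "0 0 0" --pt "0 0 0" --pt "0 0 0" --pt "0 0 0" --twist '[0, 0, 0, 0, 0, 0, 7.6, 7.6, 7.6, 0]' --claw '[1, 1, 1, 1, 1, 1, 1, 1, 1, 1]'

```text
time_s: 3.3
tcp_pos: [0.5339, 0.1945, 0.2605]
ee_rot: [[0.015, 0.117, 0.993], [0.002, 0.993, -0.117], [-1.0, 0.003, 0.015]]
wrist_force: [0.3, -0.4, 0.4]
gripper_width: 0.997
```

```bash
python3 go.py 0.5 0.19 0.24;python3 - <<'E'
from h import *
import pickle
w=imaging.capture("wrist");cv2.imwrite("pics/w1.png",w["pixels"][:,:,::-1]);pickle.dump(w,open("w1.pkl","wb"))
E
```

```text
t 3.3 tcp [0.5339 0.1945 0.2605] delta [ 0.02   -0.0084 -0.0334] yaw of tool y from world +y (ccw+) -6.71 F [ 0.3 -0.4  0.4] w 0.997 tilt [ 0.015  0.002 -1.   ] j [  37.   15.   -6.    0.  -68. -133.]
```

View pics/w1.png

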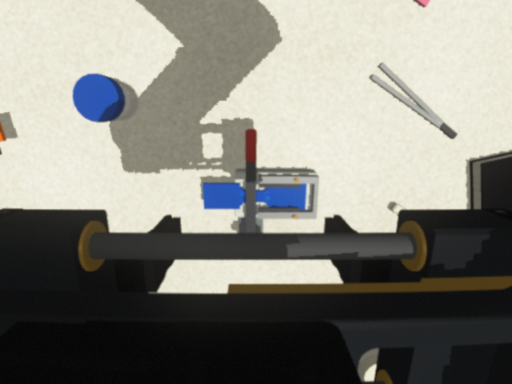

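```bash
python3 - <<'E'
from h import *
import pickle
w=pickle.load(open("w1.pkl","rb"));crop(w,190,120,330,240,5,"w1c.png")
E
```

```text
(no output)
```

View pics/w1c.png

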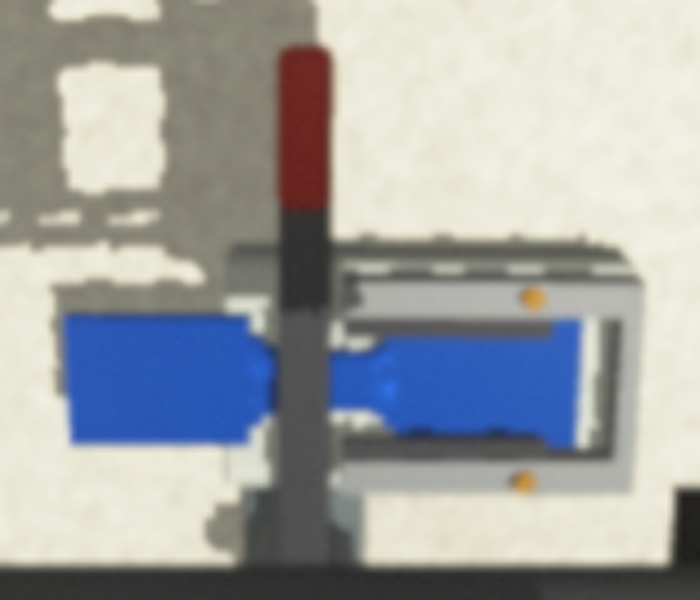

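```bash
python3 - <<'E'
from h import *
import pickle
w=pickle.load(open("w1.pkl","rb"))
W=lambda x,y:(190+(x+.5)/5-.5,120+(y+.5)/5-.5)
t=imaging.capture("top");T=lambda x,y:(165+(x+.5)/4-.5,160+(y+.5)/4-.5)
s=imaging.capture("scene");S=lambda x,y:(170+(x+.5)/4-.5,130+(y+.5)/4-.5)
print("handle ctr",at_z(w,W(305,127),.0575), "far end",at_z(w,W(305,45),.0575),"near",at_z(w,W(304.5,208),.0575))
print("tri handle end",tri([(w,W(305,45)),(t,T(127,226)),(s,S(571,294))]))
c=[at_z(w,W(*q),.036) for q in [(66,316),(71,444),(581,320),(577,446)]]
print(np.round(c,4)); print("mid",np.mean(c,0)); 
print("yaw",np.degrees(np.arctan2(*( (c[2]+c[3]-c[0]-c[1])[:2]))))
for a,b,q in [((66,316),(210,158),(454,316)),((71,444),(214,122),(423,338)),((581,320),(63,143),(590,410)),((577,446),(64,108),(567,438))]:
    print(tri([(w,W(*a)),(t,T(*b)),(s,S(*q))]))
print("bar near bottom",at_z(w,W(303,560),.047),at_z(w,W(304,310),.047))
print("bed +y end (wall top)",at_z(w,W(643,280),.043),at_z(w,W(632,490),.043))
E
```

```text
handle ctr [0.49972822 0.19855976 0.0575    ] far end [0.48015323 0.20089533 0.0575    ] near [0.5195649  0.19606717 0.0575    ]
tri handle end (array([0.48202341, 0.20086532, 0.05395497]), [np.float64(0.0017416019182716867), np.float64(0.0014804301840282716), np.float64(0.0005056802957064497)])
[[0.5442 0.1284 0.036 ]
 [0.5801 0.124  0.036 ]
 [0.5616 0.2661 0.036 ]
 [0.5971 0.2625 0.036 ]]
mid [0.57075418 0.1952409  0.036     ]
yaw 7.123370718458649
(array([0.54554703, 0.12815498, 0.03467542]), [np.float64(0.0010745936955197535), np.float64(0.00257336297839831), np.float64(0.0018953233654927099)])
(array([0.58011326, 0.12329706, 0.03774397]), [np.float64(0.0011187906991637316), np.float64(0.0011779692743521858), np.float64(0.0004678993924704274)])
(array([0.56146219, 0.26477248, 0.04007194]), [np.float64(0.0010603256330616402), np.float64(0.002625474783830814), np.float64(0.0016324901263492792)])
(array([0.59492948, 0.26288941, 0.04170795]), [np.float64(0.0013019724533804109), np.float64(0.00137059709020403), np.float64(0.0026032041049310786)])
bar near bottom [0.61712311 0.18396504 0.047     ] [0.54766568 0.19254943 0.047     ]
bed +y end (wall top) [0.55099787 0.28192164 0.043     ] [0.6091377  0.27552311 0.043     ]
```

```bash
python3 go.py 0.4998 0.1985 0.044; python3 go.py 0.4998 0.1985 0.10
```

```text
t 3.45 tcp [0.5337 0.1942 0.2608] delta [ 0.2162 -0.0004 -0.0375] yaw of tool y from world +y (ccw+) -6.58 F [-0.6  0.   0.2] w 0.998 tilt [ 0.016  0.002 -1.   ] j [  37.   15.   -6.    0.  -68. -133.]
t 3.45 tcp [0.5337 0.1942 0.2608] delta [ 0.1602 -0.0002 -0.0367] yaw of tool y from world +y (ccw+) -6.58 F [-0.6  0.   0.2] w 0.998 tilt [ 0.016  0.002 -1.   ] j [  37.   15.   -6.    0.  -68. -133.]
```

apply_moves --pt "0.02 0 -0.018" --pt "0.03 0 -0.0185" --pt "0.03 0 0" --pt "0.03 0 0" --pt "0.03 0 0" --pt "0.02 0 0" --pt "0 0 0" --twist '[0.4, 0, 0, 0, 0, 0, 0]' --claw '[1, 1, 1, 1, 0.7, 0.5, 0.5]'

```text
time_s: 4.15
tcp_pos: [0.5009, 0.1993, 0.099]
ee_rot: [[0.024, 0.108, 0.994], [0.007, 0.994, -0.108], [-1.0, 0.009, 0.023]]
wrist_force: [0.1, 0.7, 0.8]
gripper_width: 0.811
```

```bash
python3 go.py 0.4998 0.1985 0.044;python3 - <<'E'
from h import *
w=imaging.capture("wrist");cv2.imwrite("pics/w2.png",w["pixels"][:,:,::-1])
W=proj(w,[[0.4998,.1985,.0575]]);print(W)
E
```

```text
t 4.15 tcp [0.5009 0.1993 0.099 ] delta [ 0.0549 -0.0014 -0.0023] yaw of tool y from world +y (ccw+) -6.22 F [0.1 0.7 0.8] w 0.811 tilt [ 0.024  0.007 -1.   ] j [  39.   21.  -23.    1.  -44. -136.]
[[248.42562347 213.78164732]]
```

View pics/w2.png

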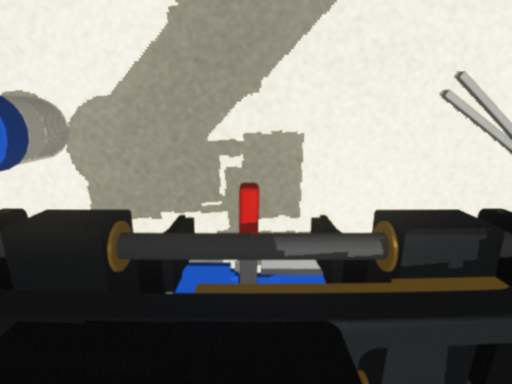

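apply_moves --pt "0.015 -0.0005 -0.001" --pt "0.015 -0.0005 -0.001" --pt "0.015 0 0" --pt "0.01 0 0" --pt "0 0 0" --pt "0 0 0" --pt "0 0 0" --pt "0 0 0" --pt "0 0 0" --pt "0 0 0" --twist '[0.8, 0, 0, 0, 0, 0, 0, 0, 0, 0]' --claw '[0.5, 0.5, 0.4, 0.3, 0, 0, 0, 0, 0, 0]'

```text
time_s: 5.2
tcp_pos: [0.5062, 0.1965, 0.0543]
ee_rot: [[0.035, 0.116, 0.993], [0.007, 0.993, -0.117], [-0.999, 0.011, 0.034]]
wrist_force: [1.5, -0.8, -4.8]
gripper_width: 0.16
```

```bash
python3 go.py 0.4998 0.1985 0.044; python3 - <<'E'
import numpy as np
for th in range(0,96,8):
    t=np.radians(th);print(th,(np.array([-130*np.cos(t)+6*np.sin(t)+130,130*np.sin(t)+6*np.cos(t)-6])).round(1))
E
```

```text
t 5.2 tcp [0.5062 0.1965 0.0543] delta [ 0.0101  0.0012 -0.0069] yaw of tool y from world +y (ccw+) -6.68 F [ 1.5 -0.8 -4.8] w 0.16 tilt [ 0.035  0.007 -0.999] j [  39.   25.  -26.    2.  -37. -137.]
0 [0. 0.]
8 [ 2.1 18. ]
16 [ 6.7 35.6]
24 [13.7 52.4]
32 [22.9 68. ]
40 [34.3 82.2]
48 [47.5 94.6]
56 [ 62.3 105.1]
64 [ 78.4 113.5]
72 [ 95.5 119.5]
80 [113.3 123.1]
88 [131.5 124.1]
```

apply_moves --pt "-0.017 0 0.002" --pt "-0.017 0 0.005" --pt "-0.016 0 0.007" --twist '[0, 0, 0]' --claw '[0, 0, 0]'

```text
time_s: 5.5
tcp_pos: [0.5193, 0.1948, 0.1047]
ee_rot: [[0.036, 0.115, 0.993], [0.006, 0.993, -0.116], [-0.999, 0.01, 0.035]]
wrist_force: [7.4, -2.6, -9.3]
gripper_width: 0.159
```

```bash
cat > arc.py <<'E'
from h import *
st=r.sense();p=st["tcp_pos"];h=np.array([.6288,.1827,.0415]);b=np.array([.9925,-.122,0])
n=np.array([.122,.9925,0])
d=p-h; print("along",(d@b*1000).round(1),"side",(d@n*1000).round(1),"h",(p[2]-.0543)*1000,"F",st["wrist_force"].round(1),"w",st["gripper_width"].round(3),"tilt",st["ee_rot"][:,0].round(3))
cur=np.array([d@b,p[2]-.0543])*1000
for th in range(0,96,6):
    t=np.radians(th);x=np.array([-123.5*np.cos(t)+6*np.sin(t),123.5*np.sin(t)+6*np.cos(t)-6]);print(th,x.round(1),(x-cur).round(1))
E
python3 arc.py
python3 - <<'E'
from h import *
for n in["wrist","scene"]:
    w=imaging.capture(n);cv2.imwrite(f"pics/{n}3.png",w["pixels"][:,:,::-1])
crop(w,230,160,350,260,5,"s3c.png")
E
```

```text
Traceback (most recent call last):
  File "arc.py", line 4, in <module>
    d=p-h; print("along",(d@b*1000).round(1),"side",(d@n*1000).round(1),"h",(p[2]-.0543)*1000,"F",st["wrist_force"].round(1),"w",st["gripper_width"].round(3),"tilt",st["ee_rot"][:,0].round(3))
                                                                                                                                 ^^^^^^^^^^^^^^^^^^^^^^^^^
AttributeError: 'float' object has no attribute 'round'
```

View pics/s3c.png

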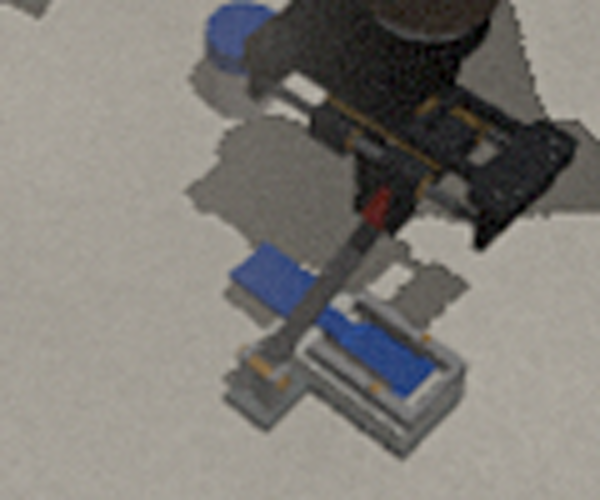

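The scene crop shows the bar lifted to roughly 25°, with the red handle in the jaws (crop pixel 378,207).

```bash
sed -i 's/st\["gripper_width"\].round(3)/round(st["gripper_width"],3)/' arc.py; python3 arc.py
```

```text
along -109.2 side -1.3 h 52.10535284845982 F [ 1.6 -1.5 -0.6] w 0.158 tilt [ 0.038  0.006 -0.999]
0 [-123.5    0. ] [-14.3 -52.1]
6 [-122.2   12.9] [-13.  -39.2]
12 [-119.6   25.5] [-10.4 -26.6]
18 [-115.6   37.9] [ -6.4 -14.2]
24 [-110.4   49.7] [-1.2 -2.4]
30 [-104.    60.9] [5.2 8.8]
36 [-96.4  71.4] [12.8 19.3]
42 [-87.8  81.1] [21.4 29. ]
48 [-78.2  89.8] [31.  37.7]
54 [-67.7  97.4] [41.4 45.3]
60 [-56.6 104. ] [52.6 51.8]
66 [-44.8 109.3] [64.4 57.2]
72 [-32.5 113.3] [76.7 61.2]
78 [-19.8 116. ] [89.4 63.9]
84 [ -6.9 117.5] [102.2  65.3]
90 [  6.  117.5] [115.2  65.4]
```

apply_moves --pt "-0.019 0 0.0135" --pt "-0.018 0 0.019" --pt "-0.013 0 0.022" --pt "-0.008 0 0.0245" --twist '[0, 0, 0, 0]' --claw '[0, 0, 0, 0]'

```text
time_s: 6.0
tcp_pos: [0.5914, 0.1859, 0.1655]
ee_rot: [[0.026, 0.116, 0.993], [0.006, 0.993, -0.116], [-1.0, 0.009, 0.025]]
wrist_force: [-3.4, 1.9, -1.3]
gripper_width: 0.159
```

```bash
python3 arc.py
```

```text
along -37.5 side -1.4 h 111.22963327785713 F [-3.4  1.9 -1.3] w 0.159 tilt [ 0.026  0.006 -1.   ]
0 [-123.5    0. ] [ -86.  -111.2]
6 [-122.2   12.9] [-84.7 -98.4]
12 [-119.6   25.5] [-82.  -85.7]
18 [-115.6   37.9] [-78.1 -73.4]
24 [-110.4   49.7] [-72.9 -61.5]
30 [-104.    60.9] [-66.4 -50.3]
36 [-96.4  71.4] [-58.9 -39.8]
42 [-87.8  81.1] [-50.3 -30.1]
48 [-78.2  89.8] [-40.7 -21.4]
54 [-67.7  97.4] [-30.2 -13.8]
60 [-56.6 104. ] [-19.   -7.3]
66 [-44.8 109.3] [-7.2 -2. ]
72 [-32.5 113.3] [5.1 2.1]
78 [-19.8 116. ] [17.7  4.8]
84 [ -6.9 117.5] [30.6  6.2]
90 [  6.  117.5] [43.5  6.3]
```

apply_moves --pt "-0.004 0 0.022" --pt "-0.001 0 0.022" --pt "0 0 0" --twist '[0, 0, 0]' --claw '[0, 0, 0]'

```text
time_s: 6.3
tcp_pos: [0.6345, 0.1807, 0.1721]
ee_rot: [[0.02, 0.116, 0.993], [0.005, 0.993, -0.116], [-1.0, 0.008, 0.019]]
wrist_force: [1.0, -0.9, -1.6]
gripper_width: 0.158
```

```bash
python3 arc.py|head -1;python3 - <<'E'
from h import *
w=imaging.capture("scene")
crop(w,230,140,350,260,5,"s4c.png")
E
```

```text
along 5.9 side -1.3 h 117.80024621074438 F [ 1.  -0.9 -1.6] w 0.158 tilt [ 0.02   0.005 -1.   ]
```

View pics/s4c.png

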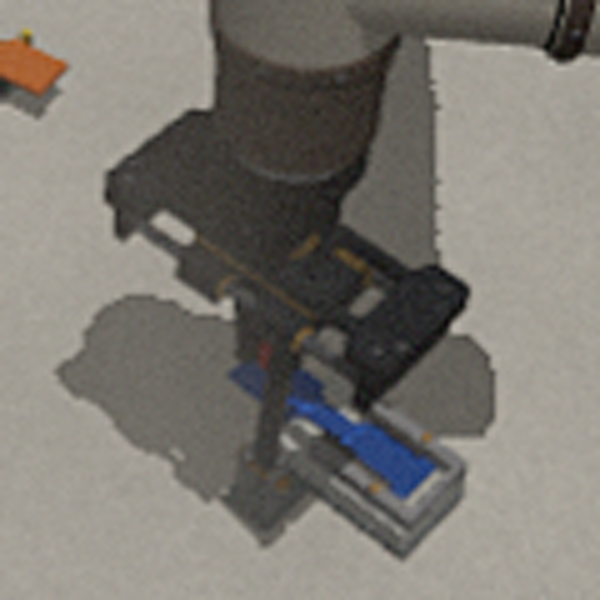

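apply_moves --pt "0 0 0" --pt "0 0 0" --pt "0 0 0" --pt "-0.04 0 0" --pt "-0.04 0 0" --twist '[0, 0, 0, 0, 0]' --claw '[0.5, 0.5, 0.5, 0.5, 0.5]'

```text
time_s: 6.85
tcp_pos: [0.6264, 0.1808, 0.2479]
ee_rot: [[0.009, 0.113, 0.994], [0.002, 0.994, -0.114], [-1.0, 0.003, 0.008]]
wrist_force: [1.6, -0.1, -0.1]
gripper_width: 0.474
```

```bash
python3 go.py 0.5641 0.1389 0.25;python3 - <<'E'
from h import *
w=imaging.capture("scene");t=imaging.capture("top")
crop(w,230,140,350,260,5,"s5c.png")
for px in [(245,232),(246,140),(307,138),(371,217)]: print(px,at_z(t,px,.07).round(3))
E
```

```text
t 6.85 tcp [0.6264 0.1808 0.2479] delta [-0.0027 -0.0487 -0.0572] yaw of tool y from world +y (ccw+) -6.52 F [ 1.6 -0.1 -0.1] w 0.474 tilt [ 0.009  0.002 -1.   ] j [  30.   24.    5.    0.  -71. -127.]
(245, 232) [0.422 0.025 0.07 ]
(246, 140) [0.763 0.016 0.07 ]
(307, 138) [ 0.768 -0.213  0.07 ]
(371, 217) [ 0.467 -0.437  0.07 ]
```

View pics/s5c.png

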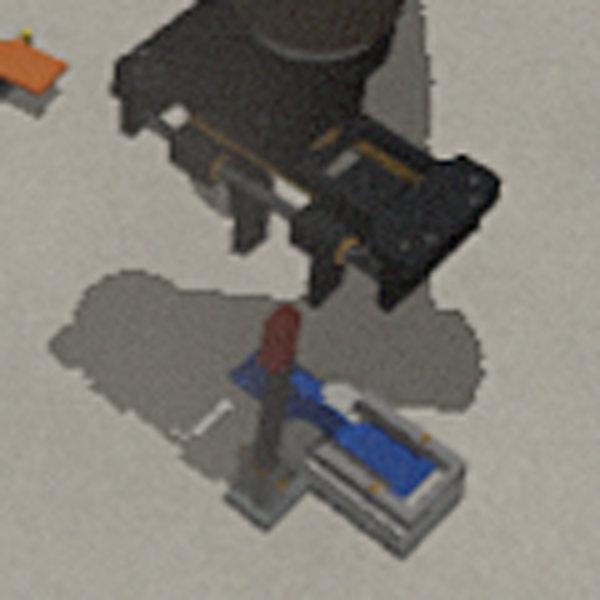

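apply_moves --pt "0 -0.024 -0.028" --pt "0 -0.024 -0.028" --pt "0 0 0" --pt "0 0 0" --pt "0 0 0" --pt "0 0 0" --pt "0 0 0" --pt "0 0 0" --pt "0 0 0" --pt "0 0 0" --pt "0 0 0" --twist '[0, -8.5, -8.5, -8.5, -8.5, -8.5, -8.5, -8.5, -8.5, -8.5, -8.5]' --claw '[0.8, 0.8, 0.8, 0.8, 0.8, 0.8, 0.8, 0.8, 0.8, 0.8, 0.8]'

```text
time_s: 8.05
tcp_pos: [0.5594, 0.1416, 0.2531]
ee_rot: [[0.026, -0.984, 0.176], [0.015, 0.177, 0.984], [-1.0, -0.023, 0.019]]
wrist_force: [-0.6, -0.9, -0.0]
gripper_width: 0.796
```

```bash
python3 go.py 0.5641 0.1389 0.10;python3 - <<'E'
from h import *
import pickle
w=imaging.capture("wrist");cv2.imwrite("pics/w6.png",w["pixels"][:,:,::-1]);pickle.dump(w,open("w6.pkl","wb"))
E
```

```text
t 8.05 tcp [0.5594 0.1416 0.2531] delta [ 0.1532 -0.0016 -0.0047] yaw of tool y from world +y (ccw+) 79.81 F [-0.6 -0.9 -0. ] w 0.796 tilt [ 0.026  0.015 -1.   ] j [ 30.  16.  -6.   0. -66. -40.]
```

View pics/w6.png

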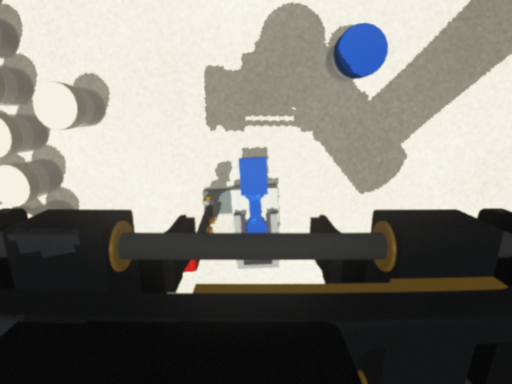

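```bash
python3 - <<'E'
from h import *
import pickle
w=pickle.load(open("w6.pkl","rb"));crop(w,190,145,290,275,5,"w6c.png")
E
```

```text
(no output)
```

View pics/w6c.png

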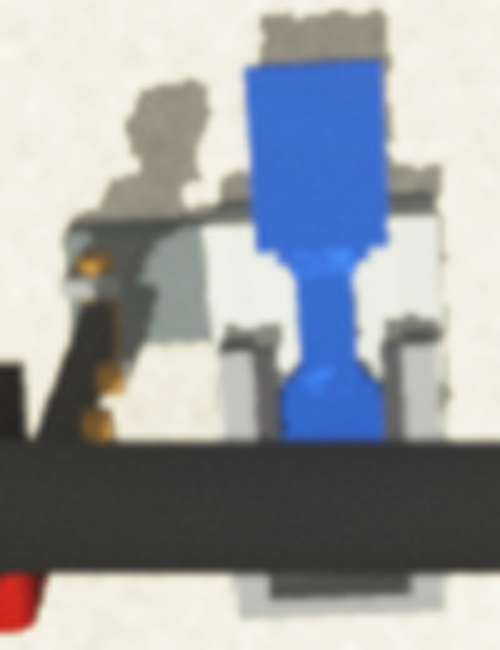

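```bash
python3 - <<'E'
from h import *
import pickle
w=pickle.load(open("w6.pkl","rb"))
W=lambda x,y:(190+(x+.5)/5-.5,145+(y+.5)/5-.5)
c=[at_z(w,W(*q),.036) for q in [(247,66),(385,62),(257,248),(388,243)]]
print(np.round(c,4)); m=(c[0]+c[1])/2;n=(c[2]+c[3])/2;d=n-m;print(m,n,np.linalg.norm(d),np.degrees(np.arctan2(d[0],d[1])),"width",np.linalg.norm(c[0]-c[1]))
E
python3 go.py 0.5641 0.1389 0.028
```

```text
[[0.5787 0.1232 0.036 ]
 [0.5434 0.1284 0.036 ]
 [0.5852 0.1715 0.036 ]
 [0.5506 0.1761 0.036 ]]
[0.56105283 0.12580323 0.036     ] [0.56791239 0.17382865 0.036     ] 0.048512821971001686 8.128676769711774 width 0.03559676978998361
t 8.1 tcp [0.5594 0.1416 0.2532] delta [ 2.252e-01  1.000e-04 -6.100e-03] yaw of tool y from world +y (ccw+) 80.05 F [-0.5  0.9 -0.7] w 0.798 tilt [ 0.026  0.015 -1.   ] j [ 30.  16.  -6.   0. -66. -40.]
```

apply_moves --pt "0.03 0.001 -0.003" --pt "0.045 0 -0.003" --pt "0.045 0 0" --pt "0.045 0 0" --pt "0.02 0 0" --twist '[-2.8, 0, 0, 0, 0]' --claw '[0.8, 0.8, 0.8, 0.8, 0.8]'

```text
time_s: 8.6
tcp_pos: [0.5659, 0.1417, 0.0694]
ee_rot: [[0.043, -0.99, 0.132], [0.023, 0.133, 0.991], [-0.999, -0.039, 0.029]]
wrist_force: [0.2, -0.2, -0.3]
gripper_width: 0.803
```

```bash
python3 go.py 0.563 0.1387 0.028; python3 - <<'E'
from h import *
w=imaging.capture("wrist");cv2.imwrite("pics/w7.png",w["pixels"][:,:,::-1])
E
```

```text
t 8.6 tcp [0.5659 0.1417 0.0694] delta [ 0.0412  0.0041 -0.0045] yaw of tool y from world +y (ccw+) 82.34 F [ 0.2 -0.2 -0.3] w 0.803 tilt [ 0.043  0.023 -0.999] j [ 30.  27. -19.   0. -41. -38.]
```

View pics/w7.png

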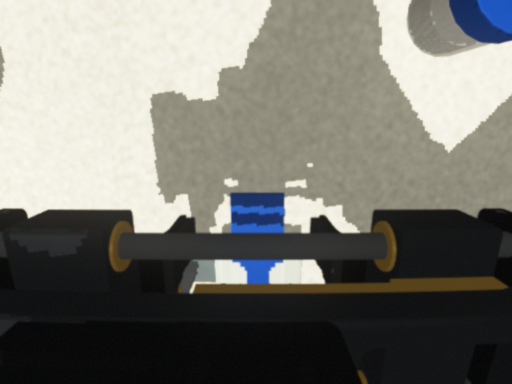

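apply_moves --pt "0.015 0.003 -0.004" --pt "0.02 0.002 -0.002" --pt "0.011 0 0" --twist '[-0.4, 0, 0]' --claw '[0.8, 0.8, 0.8]'

```text
time_s: 8.95
tcp_pos: [0.5621, 0.1382, 0.0219]
ee_rot: [[0.043, -0.991, 0.129], [0.023, 0.13, 0.991], [-0.999, -0.04, 0.029]]
wrist_force: [-0.1, 0.2, -0.2]
gripper_width: 0.795
```

```bash
python3 go.py 0.563 0.1387 0.028; python3 - <<'E'
from h import *
w=imaging.capture("wrist");cv2.imwrite("pics/w8.png",w["pixels"][:,:,::-1])
E
```

```text
t 8.95 tcp [0.5621 0.1382 0.0219] delta [-0.0061 -0.0011  0.0008] yaw of tool y from world +y (ccw+) 82.51 F [-0.1  0.2 -0.2] w 0.795 tilt [ 0.043  0.023 -0.999] j [ 30.  30. -22.   0. -35. -37.]
```

View pics/w8.png

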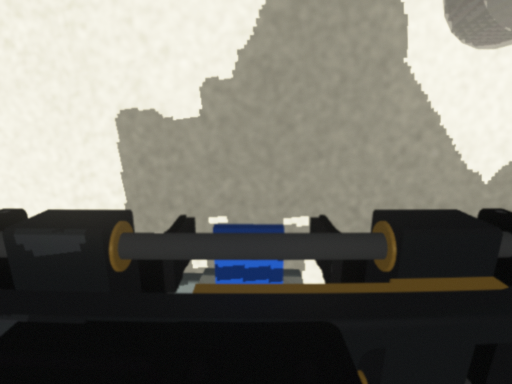

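apply_moves --pt "-0.006 -0.001 0" --pt "0 0 0" --pt "0 0 0" --pt "0 0 0" --pt "0 0 0" --pt "0 0 0" --twist '[0, 0, 0, 0, 0, 0]' --claw '[0.6, 0.5, 0.3, 0.2, 0.2, 0.2]'

```text
time_s: 9.6
tcp_pos: [0.5653, 0.1395, 0.0322]
ee_rot: [[0.05, -0.99, 0.13], [0.026, 0.131, 0.991], [-0.998, -0.046, 0.033]]
wrist_force: [0.7, -0.2, -0.7]
gripper_width: 0.406
```

```bash
python3 go.py 0.551 0.0395 0.03; python3 - <<'E'
from h import *
w=imaging.capture("scene");crop(w,230,140,350,260,5,"s9.png")
E
```

```text
t 9.6 tcp [0.5653 0.1395 0.0322] delta [-0.0011  0.0012 -0.101 ] yaw of tool y from world +y (ccw+) 82.46 F [ 0.7 -0.2 -0.7] w 0.406 tilt [ 0.05   0.026 -0.998] j [ 30.  30. -22.   0. -36. -37.]
```

View pics/s9.png

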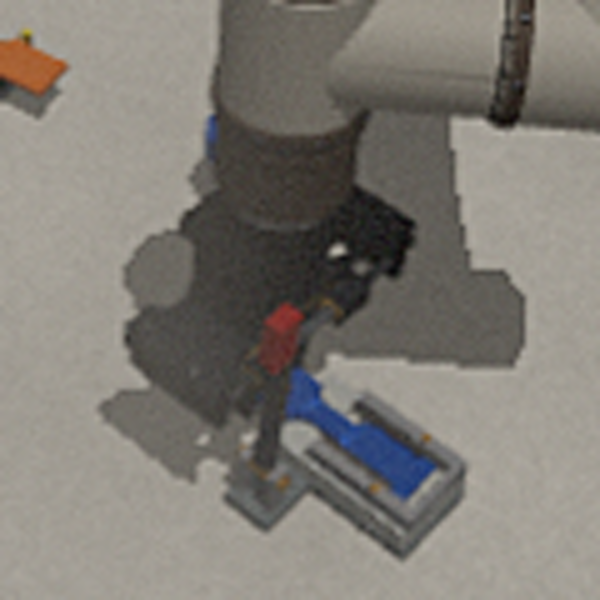

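apply_moves --pt "-0.0005 0 -0.015" --pt "-0.0005 0 -0.02" --twist '[0, 0]' --claw '[0.2, 0.2]'

```text
time_s: 9.85
tcp_pos: [0.561, 0.1052, 0.0319]
ee_rot: [[0.05, -0.991, 0.126], [0.027, 0.128, 0.991], [-0.998, -0.046, 0.033]]
wrist_force: [-0.1, 1.0, -0.6]
gripper_width: 0.41
```

```bash
python3 go.py 0.5531 0.0403 0.0322
```

```text
t 9.85 tcp [0.561  0.1052 0.0319] delta [-0.0024 -0.0005 -0.0653] yaw of tool y from world +y (ccw+) 82.66 F [-0.1  1.  -0.6] w 0.41 tilt [ 0.05   0.027 -0.998] j [ 27.  29. -23.  -0. -35. -34.]
```

apply_moves --pt "-0.0008 0 -0.025" --pt "-0.0008 0 -0.025" --pt "-0.0005 0 -0.02" --twist '[0, 0, 0]' --claw '[0.2, 0.2, 0.2]'

```text
time_s: 10.15
tcp_pos: [0.5503, 0.0316, 0.0312]
ee_rot: [[0.049, -0.991, 0.126], [0.026, 0.127, 0.992], [-0.998, -0.045, 0.032]]
wrist_force: [-0.6, 0.7, -0.5]
gripper_width: 0.407
```

```bash
python3 go.py 0.5531 0.0403 0.0322; python3 - <<'E'
from h import *
w=imaging.capture("scene");crop(w,180,130,340,250,5,"s10.png")
w=imaging.capture("top");crop(w,165,150,325,250,5,"t10.png")
E
```

```text
t 10.15 tcp [0.5503 0.0316 0.0312] delta [-0.0006 -0.0017  0.009 ] yaw of tool y from world +y (ccw+) 82.7 F [-0.6  0.7 -0.5] w 0.407 tilt [ 0.049  0.026 -0.998] j [ 20.  27. -26.  -1. -34. -26.]
```

View pics/s10.png

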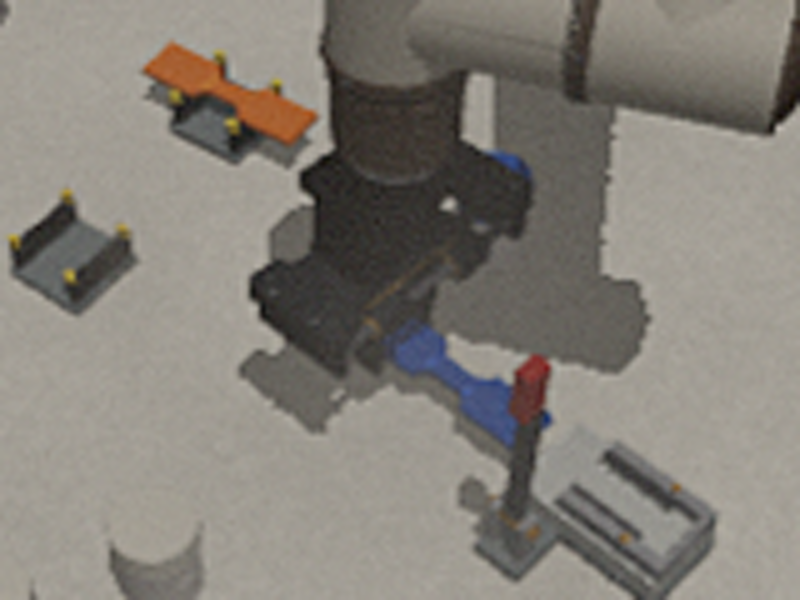

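View pics/t10.png

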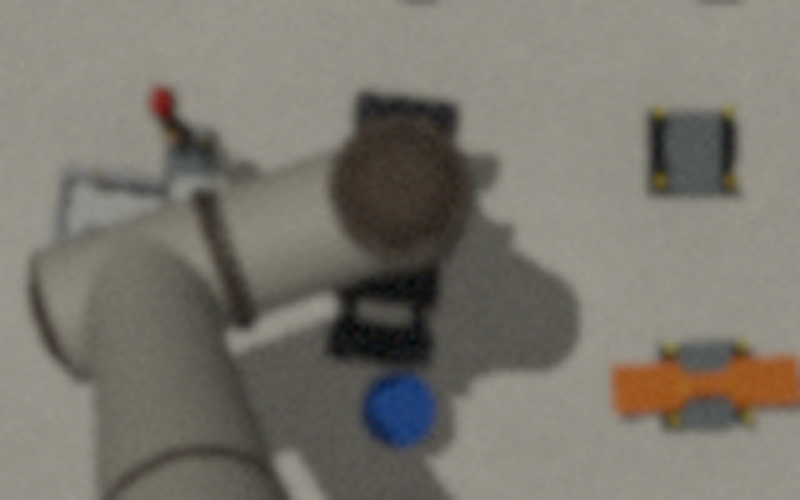

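apply_moves --pt "-0.02 0 0" --pt "-0.035 0 0" --pt "-0.04 0 0" --pt "-0.04 0 0" --pt "-0.03 0 0" --twist '[0, 0, -3, -3, 0]' --claw '[0.2, 0.2, 0.2, 0.2, 0.2]'

```text
time_s: 10.75
tcp_pos: [0.5374, 0.0231, 0.1948]
ee_rot: [[0.031, -0.999, 0.024], [0.021, 0.025, 0.999], [-0.999, -0.03, 0.022]]
wrist_force: [0.6, -0.1, -0.8]
gripper_width: 0.408
```

```bash
python3 go.py 0.6177 -0.13 0.2
```

```text
t 10.75 tcp [0.5374 0.0231 0.1948] delta [-0.0059 -0.0842 -0.151 ] yaw of tool y from world +y (ccw+) 88.58 F [ 0.6 -0.1 -0.8] w 0.408 tilt [ 0.031  0.021 -0.999] j [ 19.  15. -16.  -1. -57. -20.]
```

apply_moves --pt "-0.001 -0.015 -0.027" --pt "-0.001 -0.02 -0.037" --pt "-0.001 -0.02 -0.036" --pt "-0.001 -0.02 -0.036" --pt "0 -0.009 -0.014" --pt "0 0 0" --twist '[0, 0, 0, 0, 0, 0]' --claw '[0.2, 0.2, 0.2, 0.2, 0.2, 0.2]'

```text
time_s: 11.35
tcp_pos: [0.6224, -0.1328, 0.2054]
ee_rot: [[0.044, -0.999, 0.018], [0.024, 0.019, 1.0], [-0.999, -0.044, 0.025]]
wrist_force: [-0.5, 0.9, -1.4]
gripper_width: 0.406
```

```bash
python3 go.py 0.6177 -0.2542 0.12; python3 - <<'E'
from h import *
import pickle
w=imaging.capture("wrist");cv2.imwrite("pics/w11.png",w["pixels"][:,:,::-1]);pickle.dump(w,open("w11.pkl","wb"))
w=imaging.capture("scene");cv2.imwrite("pics/s11.png",w["pixels"][:,:,::-1])
E
```

```text
t 11.35 tcp [ 0.6224 -0.1328  0.2054] delta [ 0.0822  0.0061 -0.1235] yaw of tool y from world +y (ccw+) 88.9 F [-0.5  0.9 -1.4] w 0.406 tilt [ 0.044  0.024 -0.999] j [  2.  23.  -2.  -1. -62.  -2.]
```

View pics/w11.png

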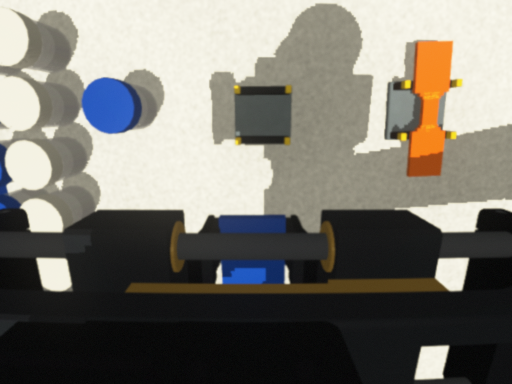

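View pics/s11.png

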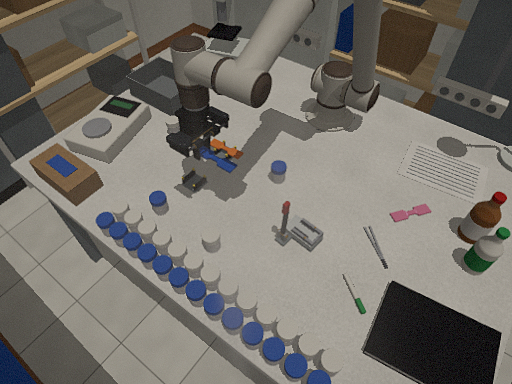

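```bash
python3 - <<'E'
from h import *
import pickle
w=pickle.load(open("w11.pkl","rb"));crop(w,210,70,310,160,8,"w11c.png")
crop(w,200,200,310,290,7,"w11d.png")
E
```

```text
(no output)
```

View pics/w11c.png

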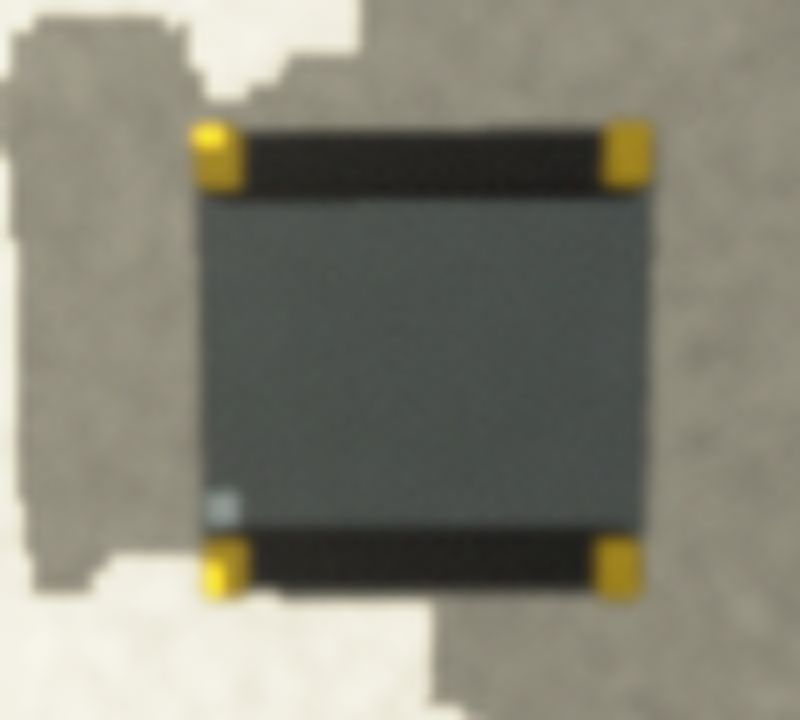

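View pics/w11d.png

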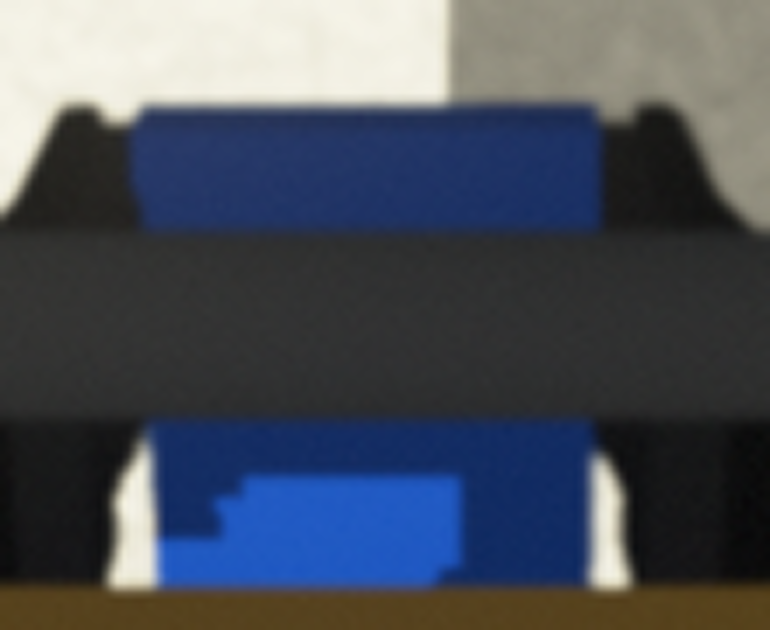

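```bash
python3 - <<'E'
from h import *
import pickle
w=pickle.load(open("w11.pkl","rb"))
print("cam",(-w["view"][:3,:3].T@w["view"][:3,3]).round(3))
W=lambda x,y:(210+(x+.5)/8-.5,70+(y+.5)/8-.5)
c=[at_z(w,W(*q),.040) for q in [(193,122),(654,122),(203,598),(642,598)]]
print(np.round(c,4),np.mean(c,0)); d=c[2]+c[3]-c[0]-c[1];print("yaw y axis",np.degrees(np.arctan2(-d[0],d[1])))
e=c[0]+c[2]-c[1]-c[3];print(np.degrees(np.arctan2(e[1],e[0])),"sizes",np.linalg.norm(d)/2,np.linalg.norm(e)/2)
t=imaging.capture("top")
T=lambda x,y:(165+(x+.5)/4-.5,160+(y+.5)/4-.5)
for a,b in [((193,122),(588,47)),((654,122),(588,108)),((203,598),(522,46)),((642,598),(522,107))]:
    print(tri([(w,W(*a)),(t,T(*b))]))
# coupon front edge in wrist
D=lambda x,y:(200+(x+.5)/7-.5,200+(y+.5)/7-.5)
st=r.sense();R=st["ee_rot"]
for q in [(140,108),(598,108)]:
    o,dd=ray(w,D(*q)); ot=R.T@(o-st["tcp_pos"]);dt=R.T@dd
    k=(-.005-.003-ot[0])/dt[0]; print("tool coords coupon -y end top edge",(ot+k*dt).round(4))
E
```

```text
cam [ 0.615 -0.2    0.352]
[[ 0.6475 -0.231   0.04  ]
 [ 0.5876 -0.2297  0.04  ]
 [ 0.6483 -0.1692  0.04  ]
 [ 0.5884 -0.1683  0.04  ]] [ 0.61791595 -0.19953287  0.04      ]
yaw y axis -0.7481902008183937
-1.0599966316379201 sizes 0.06162535073014116 0.05991112694007649
(array([ 0.64884612, -0.23188142,  0.02849738]), [np.float64(0.0003340885149985031), np.float64(0.00033408851499860904)])
(array([ 0.58795531, -0.22839903,  0.04045435]), [np.float64(0.0012714927949600615), np.float64(0.0012714927949601432)])
(array([ 0.64942258, -0.16828126,  0.03317397]), [np.float64(0.00048017137565756733), np.float64(0.0004801713756575744)])
(array([ 0.58938694, -0.16676119,  0.03807352]), [np.float64(0.0017757001202342458), np.float64(0.0017757001202343937)])
tool coords coupon -y end top edge [-0.008  -0.0186 -0.0191]
tool coords coupon -y end top edge [-0.008   0.0155 -0.019 ]
```

apply_moves --pt "0 0.002 -0.025" --pt "-0.001 0.002 -0.035" --pt "-0.001 0.002 -0.035" --pt "-0.001 0 -0.025" --pt "0.02 0 0" --pt "0.035 0 0" --pt "0.03 0 0" --pt "0 0 0" --twist '[0, 0, 0, 0, 0, 0, 0, 0]' --claw '[0.2, 0.2, 0.2, 0.2, 0.2, 0.2, 0.2, 0.2]'

```text
time_s: 12.3
tcp_pos: [0.616, -0.2406, 0.122]
ee_rot: [[0.047, -0.999, -0.001], [0.026, 0.001, 1.0], [-0.999, -0.047, 0.026]]
wrist_force: [-0.8, 0.0, -1.4]
gripper_width: 0.406
```

```bash
python3 go.py 0.6172 -0.2538 0.06; python3 - <<'E'
from h import *
w=imaging.capture("scene");crop(w,150,110,290,215,5,"s12.png")
w=imaging.capture("top");crop(w,255,140,355,230,6,"t12.png")
E
```

```text
t 12.3 tcp [ 0.616  -0.2406  0.122 ] delta [ 0.0617  0.0017 -0.0148] yaw of tool y from world +y (ccw+) 89.97 F [-0.8  0.  -1.4] w 0.406 tilt [ 0.047  0.026 -0.999] j [ -8.  30.  -3.  -2. -54.  10.]
```

View pics/s12.png

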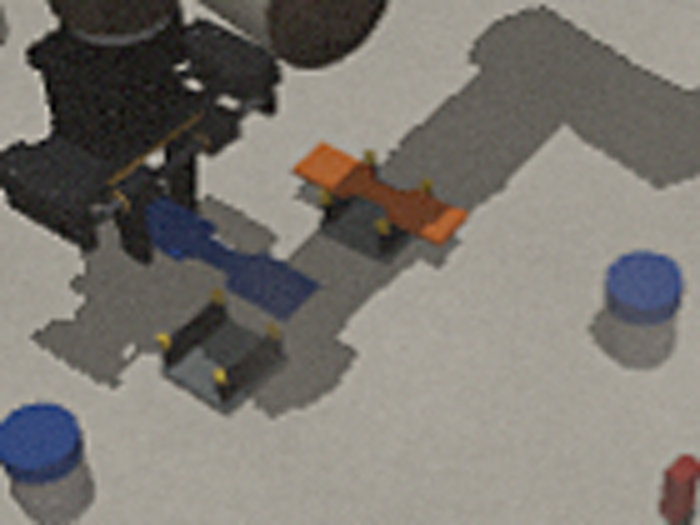

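View pics/t12.png

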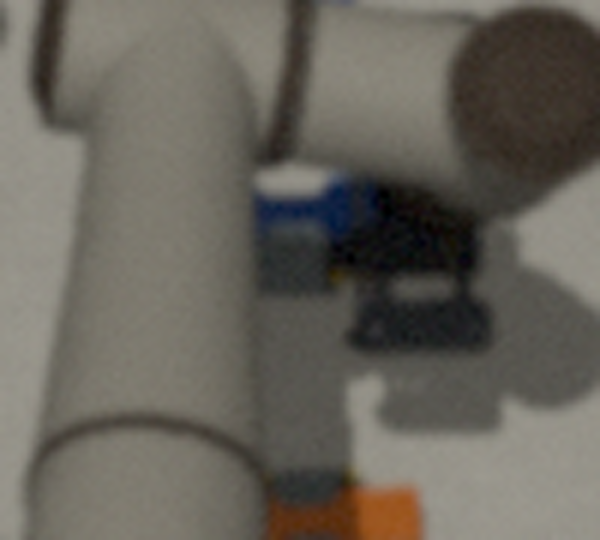

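```bash
cat > chk.py <<'E'
from h import *
import sys
off=float(sys.argv[1]);name=sys.argv[2]
w=imaging.capture("scene");st=r.sense();R=st["ee_rot"];p=st["tcp_pos"]
z=np.array([R[0,2],R[1,2],0]);x=np.array([-z[1],z[0],0]) ;z/=np.linalg.norm(z)
im=cv2.resize(w["pixels"][110:215,150:290,::-1],None,fx=5,fy=5,interpolation=cv2.INTER_CUBIC)
m=p+z*off+np.array([0,0,.001+.003])
pts=[]
for a,b in [(18,-70),(18,-20),(8,-20),(8,20),(18,20),(18,70),(-18,70),(-18,20),(-8,20),(-8,-20),(-18,-20),(-18,-70)]:
    pts.append(m+x*a/1000+z*b/1000)
q=(proj(w,pts)-[150,110]+.5)*5-.5
cv2.polylines(im,[q.round().astype(int).reshape(-1,1,2)],True,(255,255,255),1)
cv2.imwrite("pics/"+name,im)
E
python3 chk.py 0.055 c1.png
```

```text
(no output)
```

View pics/c1.png

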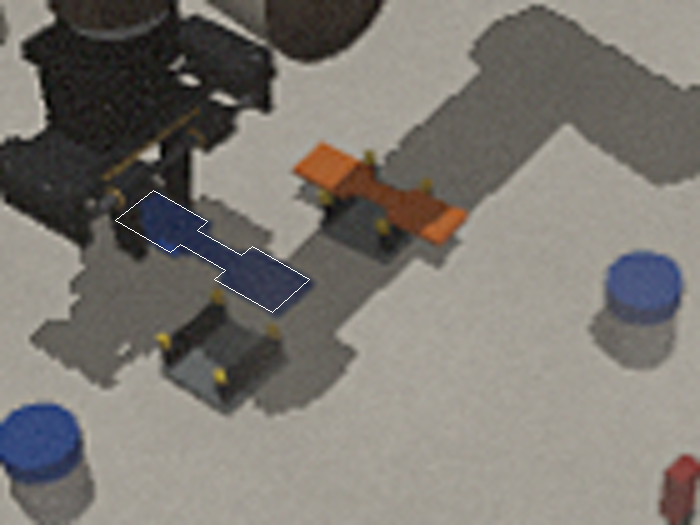

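apply_moves --pt "0.01 0.0015 -0.012" --pt "0.025 0 -0.002" --pt "0.025 0 0" --pt "0 0 0" --twist '[1, 0, 0, 0]' --claw '[0.2, 0.2, 0.2, 0.2]'

```text
time_s: 12.85
tcp_pos: [0.6267, -0.2574, 0.0742]
ee_rot: [[0.074, -0.997, 0.016], [0.018, 0.017, 1.0], [-0.997, -0.073, 0.02]]
wrist_force: [-0.4, 0.4, -0.8]
gripper_width: 0.407
```

```bash
python3 go.py 0.6173 -0.254 0.032; python3 chk.py 0.056 c2.png
```

```text
t 12.85 tcp [ 0.6267 -0.2574  0.0742] delta [0.0415 0.0126 0.0024] yaw of tool y from world +y (ccw+) 89.0 F [-0.4  0.4 -0.8] w 0.407 tilt [ 0.074  0.018 -0.997] j [ -9.  34.  -5.  -2. -48.  10.]
```

View pics/c2.png

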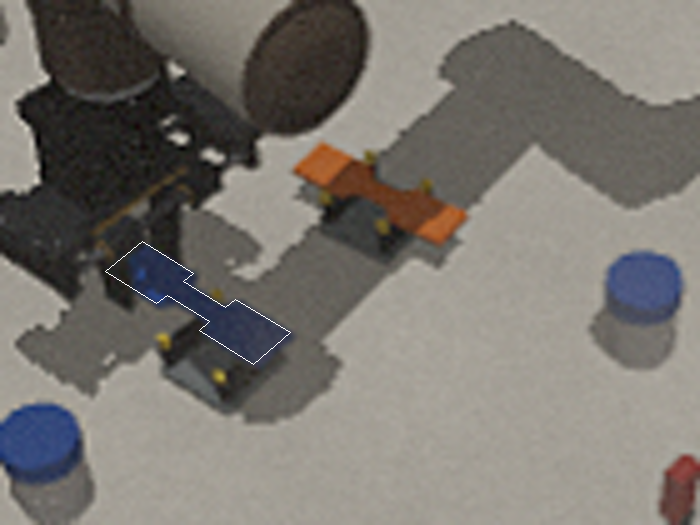

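apply_moves --pt "-0.001 0.01 0.002" --pt "0.008 0.002 0" --pt "0.008 0 0" --pt "0 0 0" --twist '[0, 0, 0, 0]' --claw '[0.2, 0.2, 0.2, 0.2]'

```text
time_s: 13.3
tcp_pos: [0.6188, -0.2568, 0.0653]
ee_rot: [[0.086, -0.996, 0.015], [0.014, 0.017, 1.0], [-0.996, -0.086, 0.016]]
wrist_force: [-0.0, 0.1, -0.8]
gripper_width: 0.404
```

```bash
python3 go.py 0.6173 -0.254 0.032; python3 chk.py 0.056 c3.png
```

```text
t 13.3 tcp [ 0.6188 -0.2568  0.0653] delta [0.0331 0.0044 0.0022] yaw of tool y from world +y (ccw+) 89.04 F [-0.   0.1 -0.8] w 0.404 tilt [ 0.086  0.014 -0.996] j [ -9.  33.  -7.  -2. -45.  10.]
```

View pics/c3.png

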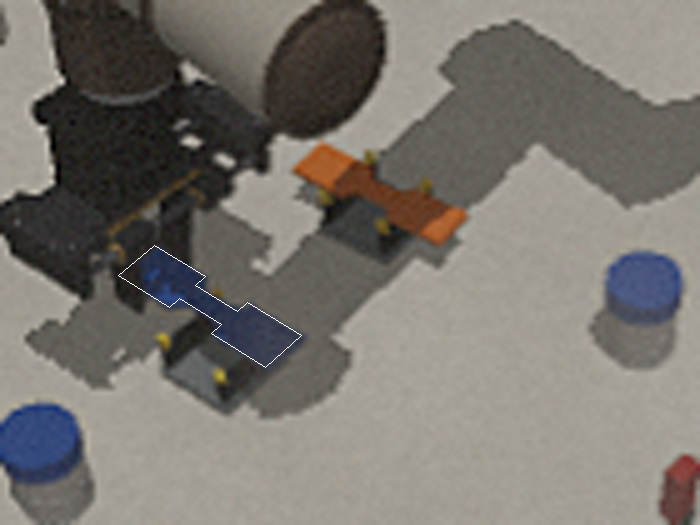

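apply_moves --pt "0.016 0.003 0.002" --pt "0.014 0.001 0" --twist '[0, 0]' --claw '[0.2, 0.2]'

```text
time_s: 13.55
tcp_pos: [0.6204, -0.255, 0.0383]
ee_rot: [[0.094, -0.996, 0.014], [0.012, 0.015, 1.0], [-0.996, -0.093, 0.013]]
wrist_force: [0.1, 0.3, -1.5]
gripper_width: 0.403
```

```bash
python3 go.py 0.6173 -0.254 0.032; python3 chk.py 0.056 c4.png;python3 go.py 0.6173 -0.254 0.032
```

```text
t 13.55 tcp [ 0.6204 -0.255   0.0383] delta [0.006  0.0036 0.0009] yaw of tool y from world +y (ccw+) 89.12 F [ 0.1  0.3 -1.5] w 0.403 tilt [ 0.094  0.012 -0.996] j [ -9.  35.  -8.  -2. -42.  10.]
t 13.6 tcp [ 0.6194 -0.2548  0.0358] delta [0.0036 0.0025 0.0007] yaw of tool y from world +y (ccw+) 89.09 F [ 0.4 -0.2 -2.4] w 0.402 tilt [ 0.09   0.013 -0.996] j [ -9.  35.  -8.  -2. -41.  10.]
```

View pics/c4.png

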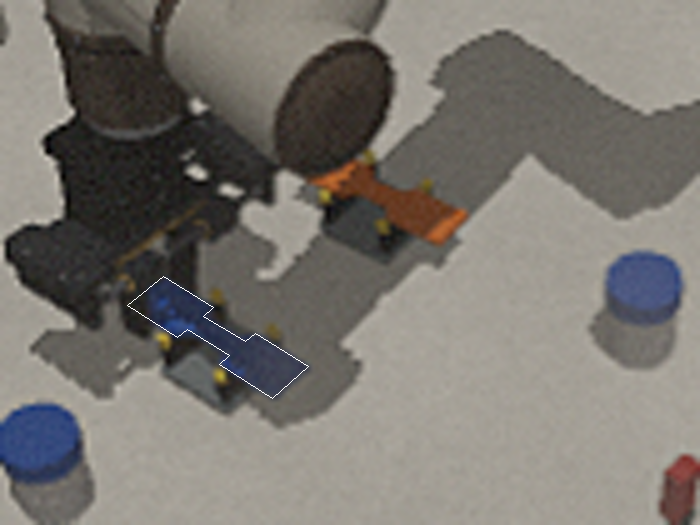

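apply_moves --pt "0.004 0.002 0.0005" --pt "0.002 0 0" --twist '[0, 0]' --claw '[0.2, 0.2]'

```text
time_s: 13.8
tcp_pos: [0.6191, -0.2548, 0.031]
ee_rot: [[0.092, -0.996, 0.013], [0.011, 0.014, 1.0], [-0.996, -0.091, 0.012]]
wrist_force: [-4.6, 1.0, 9.3]
gripper_width: 0.406
```

```bash
python3 go.py 0.6173 -0.254 0.032; python3 chk.py 0.056 c5.png;python3 go.py 0.6173 -0.254 0.032; python3 - <<'E'
from h import *
w=imaging.capture("wrist");cv2.imwrite("pics/w13.png",w["pixels"][:,:,::-1])
E
```

```text
t 13.8 tcp [ 0.6191 -0.2548  0.031 ] delta [-0.0011  0.0017  0.0008] yaw of tool y from world +y (ccw+) 89.19 F [-4.6  1.   9.3] w 0.406 tilt [ 0.092  0.011 -0.996] j [ -9.  35.  -9.  -2. -41.  10.]
t 13.85 tcp [ 0.6191 -0.2549  0.0311] delta [-0.001   0.0017  0.0009] yaw of tool y from world +y (ccw+) 89.19 F [-3.8  1.6  6.9] w 0.404 tilt [ 0.091  0.011 -0.996] j [ -9.  35.  -9.  -2. -41.  10.]
```

View pics/c5.png

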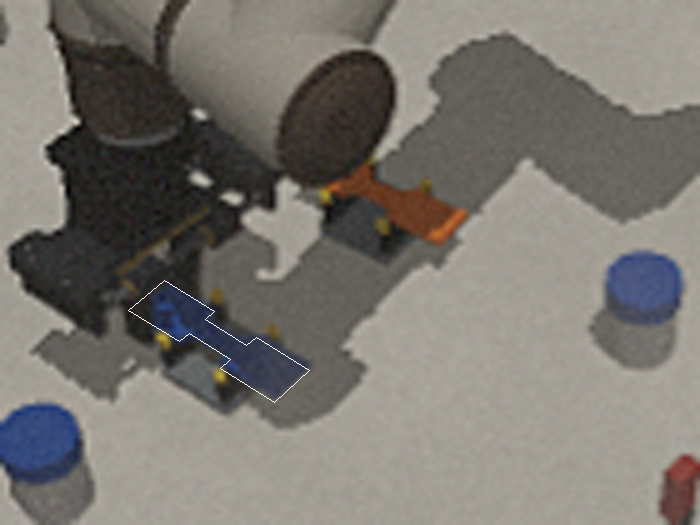

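View pics/w13.png

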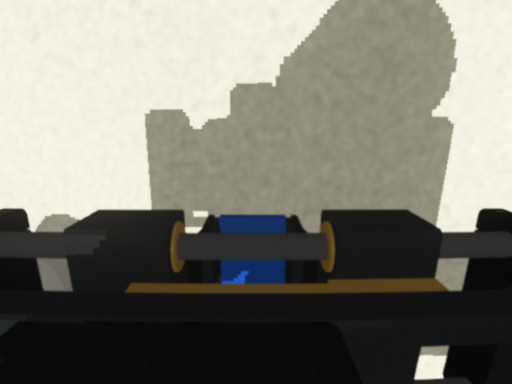

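apply_moves --pt "0 0 0" --pt "0 0 0" --pt "0 0 0" --pt "0 0 0" --pt "-0.03 0 0" --pt "-0.045 0 0" --pt "-0.045 0 0" --pt "-0.04 0 0" --twist '[0, 0, 0, 0, 0, 0, 0, 0]' --claw '[0.7, 0.7, 0.7, 0.7, 0.7, 0.7, 0.7, 0.7]'

```text
time_s: 14.7
tcp_pos: [0.6011, -0.2558, 0.1872]
ee_rot: [[0.076, -0.997, 0.014], [0.015, 0.015, 1.0], [-0.997, -0.076, 0.016]]
wrist_force: [0.8, -0.5, 1.8]
gripper_width: 0.7
```

```bash
python3 go.py 0.6173 -0.254 0.032
```

```text
t 14.7 tcp [ 0.6011 -0.2558  0.1872] delta [ 0.156  -0.0044 -0.0005] yaw of tool y from world +y (ccw+) 89.12 F [ 0.8 -0.5  1.8] w 0.7 tilt [ 0.076  0.015 -0.997] j [-10.  25.  -2.  -2. -59.  10.]
```

apply_moves --pt "-0.01 0 0.03" --pt "-0.01 0 0.04" --pt "-0.01 0 0.04" --pt "0 0 0.02" --pt "0 0 0" --twist '[0, 0, 0, 0, 0]' --claw '[0.7, 0.7, 0.7, 0.7, 0.7]'

```text
time_s: 15.2
tcp_pos: [0.6038, -0.1243, 0.2296]
ee_rot: [[0.093, -0.995, 0.017], [0.012, 0.018, 1.0], [-0.996, -0.093, 0.014]]
wrist_force: [-0.4, -0.4, -0.2]
gripper_width: 0.703
```

```bash
python3 - <<'E'
from h import *
import pickle
w=imaging.capture("wrist");cv2.imwrite("pics/w14.png",w["pixels"][:,:,::-1]);pickle.dump(w,open("w14.pkl","wb"))
w=imaging.capture("scene");crop(w,150,110,340,252,4,"s14.png")
E
```

```text
(no output)
```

View pics/w14.png

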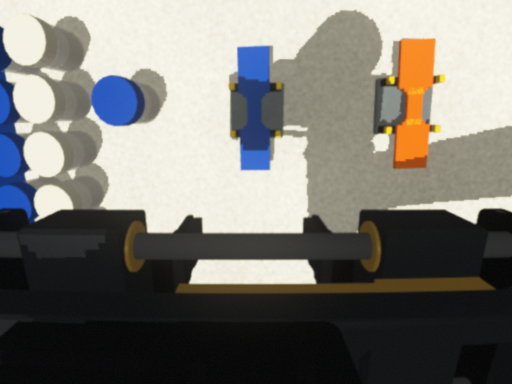

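View pics/s14.png

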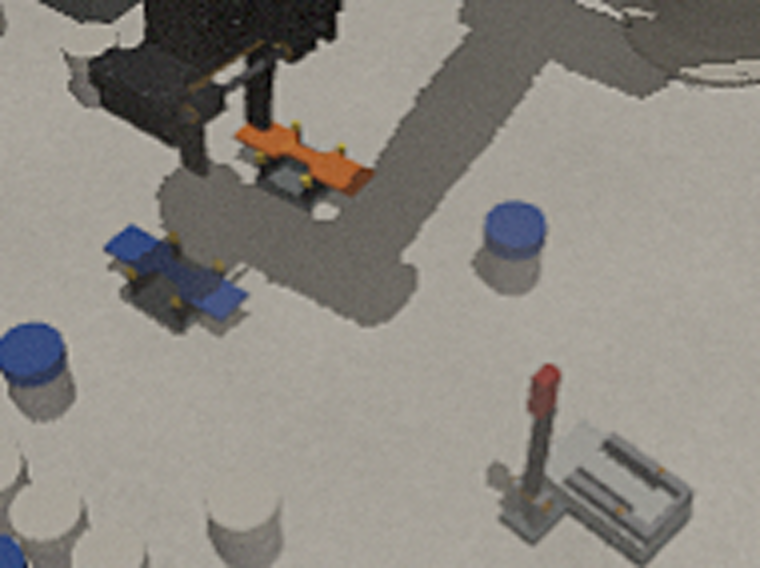

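```bash
python3 - <<'E'
from h import *
import pickle
w=pickle.load(open("w14.pkl","rb"));crop(w,205,35,310,180,4,"w14c.png")
E
```

```text
(no output)
```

View pics/w14c.png

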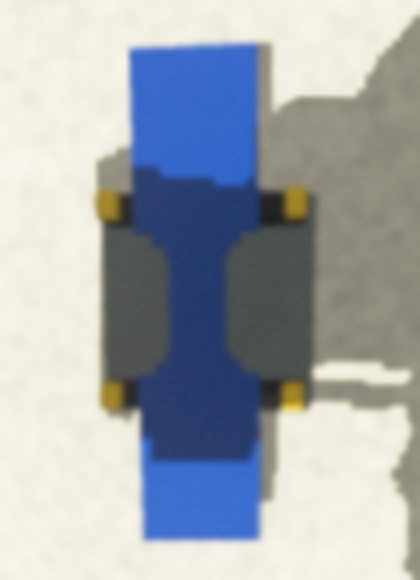

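```bash
python3 - <<'E'
from h import *
import pickle
w=pickle.load(open("w14.pkl","rb"))
W=lambda x,y:(205+(x+.5)/4-.5,35+(y+.5)/4-.5)
c=np.array([at_z(w,W(*q),.036) for q in [(130,47),(257,44),(144,539),(260,539)]])
p=np.array([at_z(w,W(*q),.040) for q in [(97,189),(307,188),(101,410),(304,410)]])
print(c.mean(0),p.mean(0)); print(c.round(4),p.round(4))
d=c[2]+c[3]-c[0]-c[1];print(np.degrees(np.arctan2(-d[0],d[1])),np.linalg.norm(d)/2, "end mids",(c[0]+c[1])/2,(c[2]+c[3])/2)
# waist ends vs centre
print(at_z(w,W(198,235),.036),at_z(w,W(198,375),.036))
E
```

```text
[ 0.61888316 -0.19899106  0.036     ] [ 0.6174475  -0.19932523  0.04      ]
[[ 0.6367 -0.2688  0.036 ]
 [ 0.6013 -0.2682  0.036 ]
 [ 0.6366 -0.1295  0.036 ]
 [ 0.601  -0.1294  0.036 ]] [[ 0.6467 -0.2309  0.04  ]
 [ 0.5874 -0.2294  0.04  ]
 [ 0.6477 -0.1689  0.04  ]
 [ 0.588  -0.1682  0.04  ]]
0.06994795486807505 0.139080395708951 end mids [ 0.61896806 -0.26853121  0.036     ] [ 0.61879827 -0.12945092  0.036     ]
[ 0.61847169 -0.21790415  0.036     ] [ 0.61912803 -0.17844605  0.036     ]
```

```bash
python3 - <<'E'
from h import *
s=imaging.capture("scene");t=imaging.capture("top")
h=np.array([.6288,.1827,.0415]);b=np.array([.9925,-.122,0])
for th in (80,85,90,95,100):
    a=np.radians(th);X=h+b*(-.13*np.cos(a)+.006*np.sin(a))+np.array([0,0,.13*np.sin(a)+.006*np.cos(a)])
    print(th,(proj(s,X)[0]-[250,180])*6,(proj(t,X)[0]-[165,140])*6)
crop(s,250,180,350,260,6,"s15.png");crop(t,165,140,265,240,6,"t15.png")
E
```

```text
80 [233.27708348 149.20952515] [192.00879484 210.61500151]
85 [217.75583334 162.02494203] [194.30381438 190.85577077]
90 [201.86143004 176.30842822] [196.82249558 171.424594  ]
95 [185.74660521 191.93994607] [199.53906956 152.51015323]
100 [169.57107789 208.77918382] [202.42555977 134.29309871]
```

View pics/s15.png

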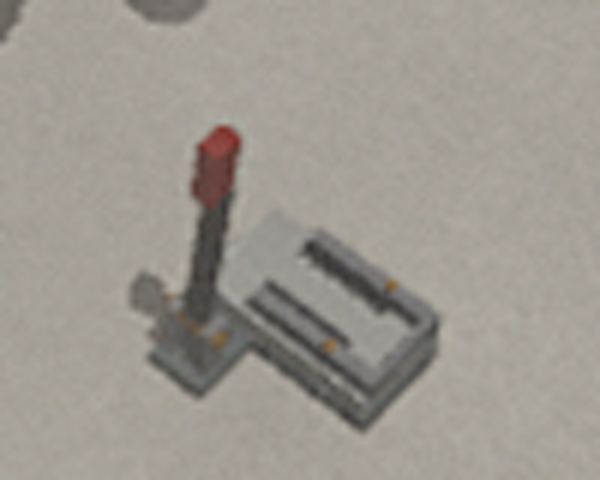

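View pics/t15.png

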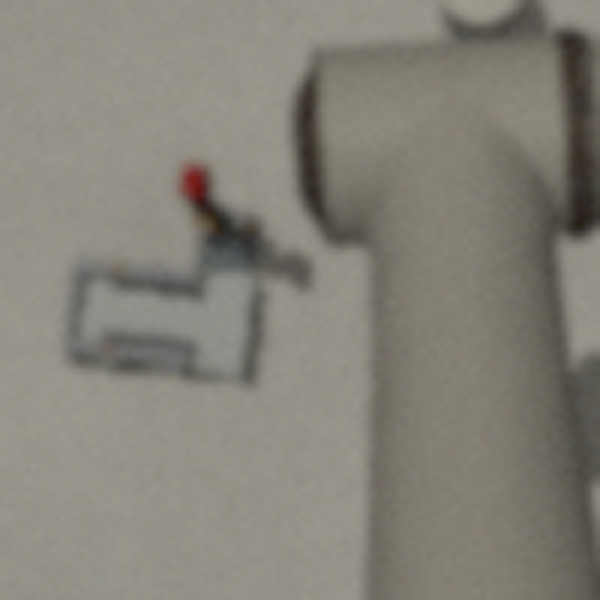

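```bash
python3 - <<'E'
from station import job
print(job.finish_job())
E
```

```text
the job is handed in; nothing more can be done
None
```

I handed the job in at about 15 s of the 58 s allowed. The bar is up and the blue coupon is on the empty rest.

**What I did:** I pinched the red handle, swung the bar up and released it. I then pinched the blue coupon's free end and slid it about 108 mm straight out of the channel. I carried it to the empty rest and lowered it until the ribs pushed back with about 9 N. Only then did I open the jaws and retreat upward.

**Last checks:**
- **Clamp bar:** it stands at about 86–88° by the scene and top cameras.
- **Coupon position:** its middle is about 1.5 mm off the rest's centre across the ribs and 0.3 mm along its length. Its yaw is within about 1° of the rest's.
- **Coupon seating:** it lies across both ribs between the yellow uprights, and its measured length of 139 mm at rib height fits it lying flat.
- **Bystanders:** the orange coupon and the jars look undisturbed in the last pictures. I did not measure them again, and the tweezers and marker were last in view earlier in the run.
- **Robot:** the gripper is open and clear of everything, about 0.2 m above the bench.

**What disagreed:** the rest's centre differed by about 2 mm between the fixed cameras and the wrist camera, so I aimed between the two. The tool also drifted to a tilt of about 5°, which the moves could not correct, but the coupon still settled flat when released.

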